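# Release the sprung die tray of a bench clay extruder through its access hole

### The job

Take the red-handled release pin from its wooden stand, push it gently down through the red-ringed access hole on top of the clay extruder's cabinet, and hold the hidden spring catch down, without ramming it against its stop, until the ochre die tray has run all the way out by itself. Then draw the pin out and seat it upright, fully home, in its stand again, without dropping it. Do not push or pull the extruder or tray with the gripper, and leave the cups and the wooden rib where they are.

Things in the scene. Friction and masses are not known exactly. Their poses are not given: they have to be found in the camera images.
- pin_handle (a point): Release pin, loose, upright in the stand. Point: centre of its round red handle (18 mm diameter, 60 mm long, reaching 30 mm below and above this point). z: along the pin from tip to handle. Below the handle a steel collar (24 mm diameter, 4 mm thick, underside 34 mm below this point), then the steel shank, 8 mm diameter, 75 mm long, with a hemispherical tip.
- pin_tip (a point): Lowest point of the pin's shank, on the pin's axis, 109 mm below pin_handle.
- pin: The release pin as a whole, 139 mm long, 60 to 100 g; origin at its tip, z from tip to handle.
- stand: Fixed wooden block 70 x 70 x 80 mm high that holds the pin; origin at the centre of its underside, z up. It stands to the left or the right of the extruder.
- stand_hole0 (a point): Centre of the mouth of the stand's hole, in the middle of its top face, 80 mm above the table. Hole 12 mm diameter, 77 mm deep. The seated pin's collar rests flat on the top face, so that pin_handle is then 34 mm above this point.
- unit: Bench clay extruder, fixed: cream cabinet 240 (x) x 200 (y) x 110 mm high (z), origin at the centre of its underside, die tray in its -x face. On the rear (+x) half of its top lies an aluminium barrel of 84 mm diameter over its flanges along y, up to 197 mm high, from x = +20 mm on, with a crank up to 221 mm high at its +y end.
- access_hole (a point): Centre of the mouth of the access hole in the cabinet's flat top, 110 mm above the table, 50 mm in front (-x) of the cabinet's middle and 65 mm to its +y side, with a flat red ring (24 mm) round it. Hole 12 mm diameter through a 6 mm plate, hollow below, 12 to 44 mm down to the hidden catch. A push of over 22 N by the pin on any part of the extruder damages it.
- tray (a joint): How far the die tray has slid out of the cabinet to its -x side (m): 0 latched, 0.075 fully out. A spring pushes it (6 N at first, 3 N at the end) against a damper, so that it takes about 2 to 4 s once let go. It has three teeth, 24 mm apart: if the catch is let up too early it catches the next tooth, and must be pushed down again.
- tray_front (a point): Middle of the die tray's front panel (136 mm wide, 46 mm high, ochre), outer face; it moves to the unit's -x by the value of joint tray.
- cup_a: Bystander: clay cup, 80 mm wide, 85 mm high, origin under its centre. It stands on the side of the extruder where the stand is not.
- cup_b: Bystander: clay cup, 84 mm wide, 75 mm high, origin under its centre.
- rib: Bystander: flat wooden rib 100 x 50 x 8 mm lying on the table, origin under its centre.
- catch_axis (a point): Fixed point straight below access_hole, 28 mm deep. Hidden here is the catch, a flat 18 mm steel button: its face is 12 to 44 mm below the mouth, different on each machine. Pushed down, its spring gives 3 N at first and 1.1 N per mm more; it frees the tray when 4 to 5 mm down (about 8 to 9 N) and meets a hard stop 9 mm down (13 N). Holding it with 10 to 12 N is right.
There are look-alikes about, which are no part of the job. What is shaped like the stand but pink or purple is not meant.

How it is judged:
By the outcome, as a careful person would: the job done as asked, in the order asked, and still so for the second after the job is handed in, with the robot touching nothing.
It also fails if it takes over 61 s, if anything falls off the work surface, if the arm or the gripper's body presses on something with over 40 N, if the wrist force passes 120 N, or if a joint passes its speed limit or range.

### The arm

A 6-joint arm with a two-finger parallel gripper is mounted at the origin on the work surface. World frame = base frame: x ahead of the robot, y to its left, z up, the work surface at z = 0. Lengths are in m, angles in rad, forces in N, time in s.
With the tool pointing down it reaches from about 0.35 to 0.85 m from the base axis. Payload 8.1 kg.
Tool frame: the origin (TCP) lies midway between the tips of the shut fingers; the grasp point (between the pads) lies 19 mm behind it (arm.hold_point_z is the distance from the TCP to the grasp point, in m); y points along the fingers, z is the direction in which the jaws open and shut, and the axes are right-handed (so a half turn about y gives the same grasp; the last joint's range is limited). The gripper opens to 85 mm and grips with 20 to 120 N. Pads are 22 mm wide; open, the fingers measure 114 mm over their backs; the gripper's body (76 mm by 85 mm) begins 54 mm behind the grasp point. The pads swing forward as they close: fully open they stand 13 mm farther back than shut.
Start: joints at [1.166, 0.13, 1.488, -0, 1.523, -0.085], TCP at [0.189, 0.57, 0.231] pointing down, gripper open.
Joint ranges: [-2.96, 2.96], [-0.89, 2.26], [0.02, 2.5], [-1.34, 4.48], [0, 2.73], [-2.66, 2.66]. Speed limits (rad/s): [2.39, 2.39, 2.79, 3.14, 3.14, 3.14].

### API

Orientations are given as a rotation vector (axis times angle).
In Python, from plant import sensors, optics, arm gives the robot as it stands. The module is installed in compiled form; this text tells all that it offers.
- The arm moves only by the shell command python3 -m handwheel 'ROWS'. ROWS is JSON, a list of rows, each an object with "delta_pos": the shift along the world's x, y, z in units of 40 mm (1.0 is 40 mm), a list of three; "rot": the turn, a rotation vector about the world's x, y, z in units of 5 degrees (1.0 is 5 degrees), a list of three; "jaw": the opening, from -1 (shut) to 1 (fully open). In form: [{"delta_pos": [dx, dy, dz], "rot": [rx, ry, rz], "jaw": jaw}, ...]. A call has 1 to 20 rows; each row is the pose to reach, as a shift and turn from the pose measured when the call began; what a row does not reach only later rows make up. A row lasts 1/10 s, in which the tool goes at most 50 mm and 8.59 degrees, less where a joint would pass 70% of its speed; a pose out of reach is approached as far as the arm can. A call with a gripper value outside its range is refused whole. The fingers move at their own pace and stop on an object; the grip force is fixed at half the most. Time passes only in rows, so rows that repeat a pose let the fingers close. It gives the time, the measured TCP pose, the force and the opening at its end, in the units of the state.
- sensors.state(): the state, without advancing time (a new reading comes with each control period).
- optics.capture(name): name is "side" or "top" or "wrist"; returns a dict with "img" (384x512x3 uint8, red, green, blue), "K" (3x3 intrinsics, pixels), "R" (3x3) and "t" (3): a world point X has camera coordinates R X + t; the wrist camera has in their place "hand_eye" (4x4, takes a point from camera to tool coordinates, whose origin is the TCP and whose axes are the tool frame's). Camera axes: x right, y down, z forward; pixel columns grow to the right and rows downward; lengths in m; the calibration is good to about 2 mm. The wrist camera is an equidistant fisheye: a pixel r from the principal point sees the ray r / f radians off the axis. A picture is of the moment at which its call begins: read the wrist's pose just before it. There is no depth.
- arm.hand_in(): hands the job in, once; it reports no verdict.
The state is a dict: "time": time; "joint_positions": joint angles; "joint_vel": joint speeds; "effort": joint torques, N m; "position": TCP position; "orientation": TCP orientation; "ft_force": force on the tool from outside, world axes, zero at the start; "ft_torque": the same for the moment, N m; "finger_gap": finger opening in m.
Only numpy, scipy, OpenCV 4.12 (cv2) and the standard library are available. Lean on these libraries where they do the work, as an engineer would, in place of code of your own. Each camera call takes 0.05 s, during which the arm holds its last target.

## Working session

There is one attempt and no reset: what is moved stays moved. The work goes in short steps, Python scripts to look and compute and a shell command to move; the robot and the scene stay as the last step left them, time stands still between calls to the robot, and variables do not carry over. Pictures are saved under pics/ and viewed, and the job is handed in when it is done.

```bash
ls; mkdir -p pics; python3 - <<'E'
from plant import sensors, optics, arm
import cv2, numpy as np
s=sensors.state(); print({k:np.round(v,4).tolist() for k,v in s.items()}); print(arm.hold_point_z)
for n in ("side","top","wrist"):
    c=optics.capture(n); cv2.imwrite(f"pics/{n}0.png",c["img"][:,:,::-1])
    print(n,{k:np.round(v,4).tolist() for k,v in c.items() if k!="img"})
E
```

```text
pics
{'time': 0.0, 'joint_positions': [1.1656, 0.1312, 1.4893, 0.0, 1.523, -0.0854], 'joint_vel': [-0.0006, 0.0008, 0.0003, -0.002, 0.0005, 0.0012], 'effort': [-0.0014, -56.9385, -50.0553, -0.0005, 0.0149, 0.0], 'position': [0.1884, 0.5691, 0.2302], 'orientation': [-1.558, 0.2514, -0.2506], 'ft_force': [-0.1186, -1.0257, -0.2188], 'ft_torque': [-0.0425, 0.0562, -0.0094], 'finger_gap': 0.0856}
0.0187
side {'K': [[370.6202, 0.0, 257.0775], [0.0, 370.6202, 192.6024], [0.0, 0.0, 1.0]], 'R': [[-0.9939, -0.1095, 0.0094], [-0.0598, 0.467, -0.8822], [0.0922, -0.8774, -0.4708]], 't': [0.4866, 0.1219, 0.8997]}
top {'K': [[371.7829, 0.0, 255.8365], [0.0, 371.7829, 191.8686], [0.0, 0.0, 1.0]], 'R': [[-0.0086, -0.9994, -0.0323], [-0.987, 0.0137, -0.1602], [0.1605, 0.0305, -0.9866]], 't': [0.0264, 0.522, 0.9433]}
wrist {'K': [[297.3186, 0.0, 252.817], [0.0, 297.3186, 188.4949], [0.0, 0.0, 1.0]], 'hand_eye': [[-0.0006, 0.9634, 0.2681, -0.0679], [-0.0006, -0.2681, 0.9634, -0.1432], [1.0, 0.0004, 0.0008, -0.0009], [0.0, 0.0, 0.0, 1.0]]}
```

View pics/side0.png

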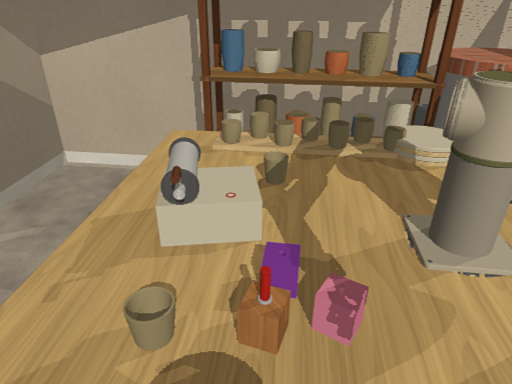

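View pics/top0.png

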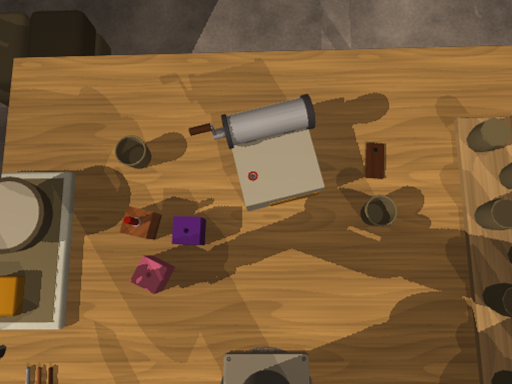

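View pics/wrist0.png

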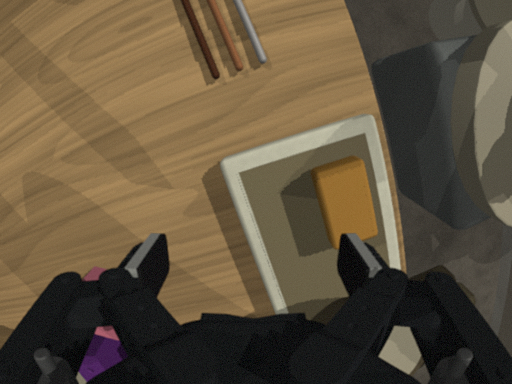

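The red handle standing in the brown stand is at side (265,283) and top (131,220). Look-alikes are the purple block at top (188,230) and side (282,268), and the pink block at top (152,274) and side (341,308). The red crank knob on the barrel is at side (177,175), top (200,129). The red ring is at top (253,176), side (231,195). I choose the brown stand with the red handle, and check it in a close crop.

```bash
python3 - <<'E'
import cv2, numpy as np
s=cv2.imread("pics/side0.png"); t=cv2.imread("pics/top0.png")
def crop(i,x,y,w,h): return cv2.resize(i[y:y+h,x:x+w],(390,290),interpolation=cv2.INTER_CUBIC)
a=np.vstack([np.hstack([crop(s,210,250,120,90),crop(t,100,190,120,90)]),np.hstack([crop(s,200,170,80,60),crop(t,220,150,80,60)])])
cv2.imwrite("pics/crop0.png",a)
E
```

```text
(no output)
```

View pics/crop0.png

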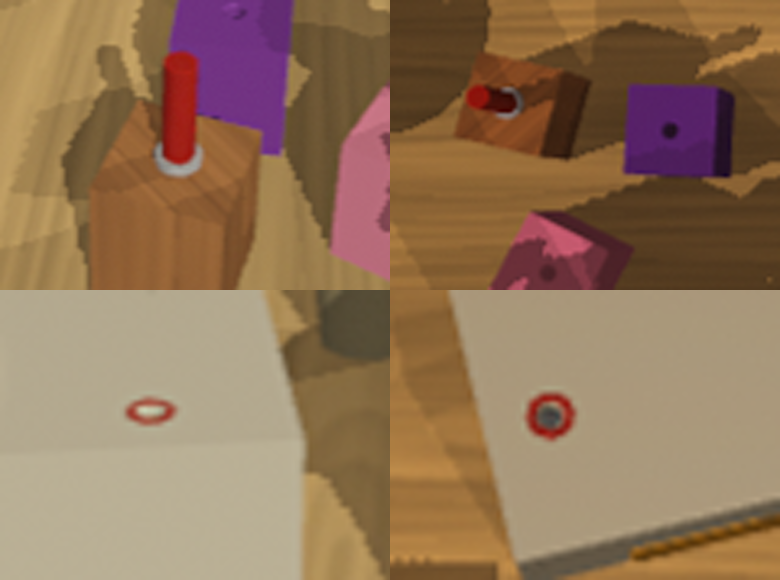

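```bash
cat > h.py <<'E'
import numpy as np, cv2
from scipy.spatial.transform import Rotation as Rn
from plant import sensors, optics
def ray(c,uv):
    d=np.linalg.inv(c["K"])@np.array([*uv,1.0]); R=np.array(c["R"]); return -R.T@np.array(c["t"]), (R.T@d)/np.linalg.norm(d)
def tri(rs):
    A=np.zeros((3,3));b=np.zeros(3)
    for o,d in rs: P=np.eye(3)-np.outer(d,d);A+=P;b+=P@o
    x=np.linalg.solve(A,b); return x,[np.linalg.norm((np.eye(3)-np.outer(d,d))@(x-o)) for o,d in rs]
def plane(r,z): o,d=r; return o+d*(z-o[2])/d[2]
def wpose():
    s=sensors.state(); return np.array(s["position"]),Rn.from_rotvec(s["orientation"]).as_matrix()
def wray(c,uv,p,R):
    K=c["K"];dx=(uv[0]-K[0][2])/K[0][0];dy=(uv[1]-K[1][2])/K[1][1];r=np.hypot(dx,dy)
    d=np.array([np.sin(r)*dx/r,np.sin(r)*dy/r,np.cos(r)]) if r>1e-9 else np.array([0,0,1.]); H=np.array(c["hand_eye"])
    return p+R@H[:3,3], R@H[:3,:3]@d
def red(img):
    h=cv2.cvtColor(img,cv2.COLOR_RGB2HSV); return (((h[...,0]<7)|(h[...,0]>173))&(h[...,1]>140)&(h[...,2]>60)).astype(np.uint8)
E
python3 - <<'E'
from h import *
S=optics.capture("side");T=optics.capture("top")
for c in (S,T):
    n,l,st,ce=cv2.connectedComponentsWithStats(red(c["img"]))
    for i in range(1,n):
        if st[i,4]>8: print(st[i],ce[i].round(1))
    print()
print("top",tri([ray(S,(265.7,268.6)),ray(T,(127.7,220.1))]))
print("collar",tri([ray(S,(265.1,299)),ray(T,(136.9,221.7))]))
def ring(c,box):
    x,y,w,h=box;m=red(c["img"])[y:y+h,x:x+w];k=np.argwhere(m);
    cs,_=cv2.findContours(m,0,1);q=max(cs,key=len);e=cv2.fitEllipse(q) if len(q)>4 else None
    return (e[0][0]+x,e[0][1]+y),e[1]
a,sa=ring(S,(215,185,30,20));b,sb=ring(T,(240,165,30,25));print(a,sa,b,sb)
print("ring",tri([ray(S,a),ray(T,b)]),plane(ray(S,a),.11),plane(ray(T,b),.11))
def P(uv,z):return plane(ray(T,uv),z)[:2].round(4)
# cabinet front edge dir & stand top
f=lambda x,y:(100+(x-390)/3.25,190+y/3.222)
for q in [(478,53),(565,75),(572,82),(550,158),(457,136)]: print("st",P(f(*q),.08))
for q in [(246,208),(323,187)]: print("cab",P(q,.11))
E
```

```text
[226 193  10   4  16] [230.5 194.3]
[260 266  11  35 330] [264.6 283. ]

[248 172  10   9  37] [252.4 175.9]
[124 216  15   9  79] [129.9 220.8]
[131 256  43  37 660] [150.5 272.6]

top (array([0.44193781, 0.32286328, 0.14201001]), [np.float64(0.00039886400149362713), np.float64(0.00039886400149373165)])
collar (array([0.44246054, 0.32337668, 0.07780766]), [np.float64(0.0012754896450716939), np.float64(0.0012754896450716247)])
(230.4716911315918, 194.67289638519287) (3.6756210327148438, 8.348628997802734) (252.42660808563232, 175.69055843353271) (8.032273292541504, 8.863309860229492)
ring (array([0.55161324, 0.02656819, 0.10947366]), [np.float64(0.0006705026012163948), np.float64(0.0006705026012164596)]) [0.55073114 0.02772963 0.11      ] [0.55218695 0.02660014 0.11      ]
st [0.4829 0.3498]
st [0.4645 0.2799]
st [0.4589 0.2742]
st [0.3995 0.2893]
st [0.4174 0.3632]
cab [0.4716 0.0429]
cab [ 0.5212 -0.1468]
```

Side (265,283) and top (131,220) give the handle at (0.442, 0.323). Its top is at z ≈ 0.142 (expected 0.144) and the ring at z = 0.1095 (expected 0.110), so both check out. Next I move above the stand.

```bash
python3 - <<'E'
from h import *
p,R=wpose(); print(p,R.round(3))
d=np.array([.4422,.323,.25])-p; print("to above pin, units",d/.04)
E
```

```text
[0.18852512 0.56934574 0.23080249] [[ 0.949 -0.     0.314]
 [-0.314 -0.001  0.949]
 [-0.    -1.    -0.001]]
to above pin, units [ 6.34187207 -6.15864346  0.47993785]
```

```bash
python3 -m handwheel '[{"delta_pos":[3.2,-3.1,0.5],"rot":[0,0,3.3],"jaw":1},{"delta_pos":[6.34,-6.16,0.5],"rot":[0,0,6.6],"jaw":1},{"delta_pos":[6.34,-6.16,0.5],"rot":[0,0,6.6],"jaw":1},{"delta_pos":[6.34,-6.16,0.5],"rot":[0,0,6.6],"jaw":1},{"delta_pos":[6.34,-6.16,0.5],"rot":[0,0,6.6],"jaw":1},{"delta_pos":[6.34,-6.16,0.5],"rot":[0,0,6.6],"jaw":1},{"delta_pos":[6.34,-6.16,0.5],"rot":[0,0,6.6],"jaw":1},{"delta_pos":[6.34,-6.16,0.5],"rot":[0,0,6.6],"jaw":1},{"delta_pos":[6.34,-6.16,0.5],"rot":[0,0,6.6],"jaw":1},{"delta_pos":[6.34,-6.16,0.5],"rot":[0,0,6.6],"jaw":1}]'
python3 - <<'E'
from h import *
p,R=wpose(); c=optics.capture("wrist"); print(p,R.round(3))
np.savez("w1.npz",p=p,R=R,img=c["img"]); cv2.imwrite("pics/w1.png",c["img"][:,:,::-1])
E
```

```text
time: 1.25
position: [0.442, 0.3229, 0.2506]
orientation: [-1.562, -0.2, 0.201]
ft_force: [0.1, -0.5, 0.3]
finger_gap: 0.0856
[0.44202012 0.32285824 0.25062099] [[ 0.968 -0.    -0.252]
 [ 0.252 -0.001  0.968]
 [-0.001 -1.    -0.001]]
```

View pics/w1.png

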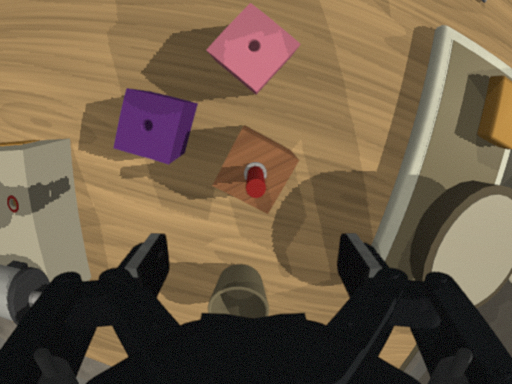

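The pin sits between the fingers: handle top at (256,188), collar at (255,171), brown stand around (257,170). The red ring is at (13,203). I triangulate these with the other views.

```bash
python3 - <<'E'
from h import *
w=np.load("w1.npz");c=optics.capture("wrist");i=w["img"]
cv2.imwrite("pics/w1c.png",cv2.resize(i[115:225,200:310],(600,600),interpolation=cv2.INTER_CUBIC)[:,:,::-1])
n,l,st,ce=cv2.connectedComponentsWithStats(red(i))
for k in range(1,n):
    if st[k,4]>8: print(st[k],ce[k].round(1))
W=lambda uv:wray(c,uv,w["p"],w["R"])
S=optics.capture("side");T=optics.capture("top")
print("top",tri([ray(S,(265.3,268.6)),ray(T,(127.7,220.1)),W((256,187.5))]),plane(W((256,187.5)),.144))
print("col",tri([ray(S,(265.1,299)),ray(T,(136.9,221.7)),W((255.3,172))]),plane(W((255.3,172)),.084))
print("ring",tri([ray(S,(230.5,194.6)),ray(T,(252.4,175.7)),W((13,203.5))]),plane(W((13,203.5)),.11))
E
```

```text
[246 167  20  31 492] [255.3 182.7]
[  7 196  11  16  59] [ 12.3 202.8]
top (array([0.44219209, 0.32390681, 0.14228692]), [np.float64(0.00038396080541140584), np.float64(0.001072934034501955), np.float64(0.0012461406447043279)]) [0.44168069 0.32501627 0.144     ]
col (array([0.44238886, 0.32413303, 0.0781066 ]), [np.float64(0.0012611232440277336), np.float64(0.0015579865229735797), np.float64(0.000990166342821059)]) [0.44105928 0.32474266 0.084     ]
ring (array([0.5515238 , 0.02662218, 0.1096803 ]), [np.float64(0.0006594791657536277), np.float64(0.0006937899296195643), np.float64(3.9212492697288645e-05)]) [0.55128095 0.02696347 0.11      ]
```

View pics/w1c.png

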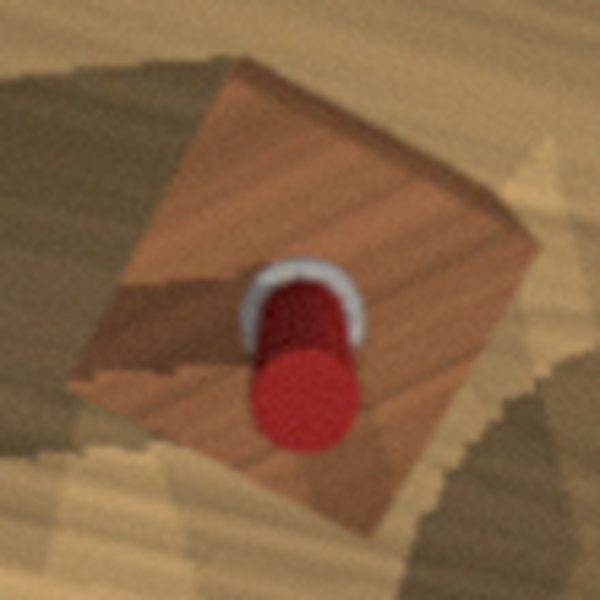

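Views agree within about 1.2 mm: the pin is at (0.442, 0.3243). I go down, with the grasp point at z ≈ 0.115, then close.

```bash
python3 -m handwheel '[{"delta_pos":[0,0.04,-1],"rot":[0,0,0],"jaw":1},{"delta_pos":[0,0.04,-2],"rot":[0,0,0],"jaw":1},{"delta_pos":[0,0.04,-3],"rot":[0,0,0],"jaw":1},{"delta_pos":[0,0.04,-3.86],"rot":[0,0,0],"jaw":1},{"delta_pos":[0,0.04,-3.86],"rot":[0,0,0],"jaw":1},{"delta_pos":[0,0.04,-3.86],"rot":[0,0,0],"jaw":-0.3},{"delta_pos":[0,0.04,-3.86],"rot":[0,0,0],"jaw":-0.3},{"delta_pos":[0,0.04,-3.86],"rot":[0,0,0],"jaw":-0.3}]'
python3 - <<'E'
from h import *
p,R=wpose(); c=optics.capture("wrist"); print(p,sensors.state()["finger_gap"])
cv2.imwrite("pics/w2.png",c["img"][:,:,::-1])
E
```

```text
time: 2.25
position: [0.4428, 0.3267, 0.0992]
orientation: [-1.56, -0.206, 0.2]
ft_force: [-0.4, 0.2, 0.0]
finger_gap: 0.0436
[0.4427618  0.32670567 0.09916712] 0.03603803651822734
```

View pics/w2.png

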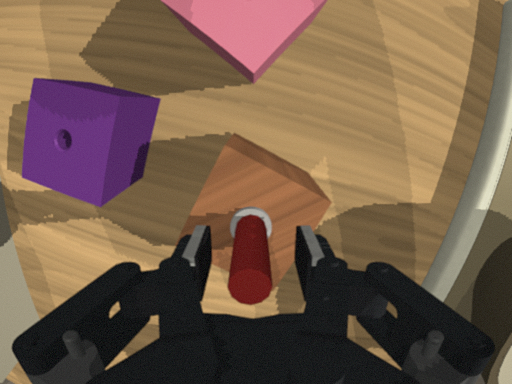

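The handle (251,255) lies between the pads (197 and 308), slightly toward the left pad, with the collar at (250,222) below the tips. I re-read the pose and centre it before closing.

```bash
python3 -m handwheel '[{"delta_pos":[0,-0.04,-0.06],"rot":[0,0,0],"jaw":-0.3},{"delta_pos":[0,-0.04,-0.06],"rot":[0,0,0],"jaw":-0.3}]'
python3 - <<'E'
from h import *
for k in range(3): p,R=wpose(); print(p,R.round(3).tolist())
E
```

```text
time: 2.5
position: [0.4432, 0.3251, 0.0973]
orientation: [-1.56, -0.206, 0.199]
ft_force: [0.3, 0.5, 0.5]
finger_gap: 0.0298
[0.44318507 0.32505536 0.09726699] [[0.967, 0.005, -0.255], [0.255, 0.002, 0.967], [0.005, -1.0, 0.001]]
[0.44318507 0.32505536 0.09726699] [[0.967, 0.005, -0.255], [0.255, 0.002, 0.967], [0.005, -1.0, 0.001]]
[0.44318507 0.32505536 0.09726699] [[0.967, 0.005, -0.255], [0.255, 0.002, 0.967], [0.005, -1.0, 0.001]]
```

```bash
python3 -m handwheel '[{"delta_pos":[-0.03,0,-0.02],"rot":[-0.02,0.06,0],"jaw":-0.3},{"delta_pos":[-0.03,0,-0.02],"rot":[-0.02,0.06,0],"jaw":-0.6},{"delta_pos":[-0.03,0,-0.02],"rot":[-0.02,0.06,0],"jaw":-1},{"delta_pos":[-0.03,0,-0.02],"rot":[-0.02,0.06,0],"jaw":-1},{"delta_pos":[-0.03,0,-0.02],"rot":[-0.02,0.06,0],"jaw":-1},{"delta_pos":[-0.03,0,-0.02],"rot":[-0.02,0.06,0],"jaw":-1},{"delta_pos":[-0.03,0,-0.02],"rot":[-0.02,0.06,0],"jaw":-1}]'
python3 - <<'E'
from h import *
p,R=wpose(); s=sensors.state();print(p,R.round(4).tolist(),s["ft_force"],s["ft_torque"],s["finger_gap"])
E
```

```text
time: 3.2
position: [0.4421, 0.3251, 0.0966]
orientation: [-1.561, -0.202, 0.203]
ft_force: [-0.1, 0.3, 4.1]
finger_gap: 0.0162
[0.44213562 0.32513989 0.09664768] [[0.9669, -0.0002, -0.2552], [0.2552, 0.0005, 0.9669], [-0.0, -1.0, 0.0005]] [-0.10994828  0.26520252  4.05185674] [ 0.0146917   0.01207963 -0.02318429] 0.01618074152907616
```

The gap is 16 mm on the 18 mm handle, so it's gripped. I lift straight up.

```bash
python3 -m handwheel '[{"delta_pos":[0,0,0.4],"rot":[0,0,0],"jaw":-1},{"delta_pos":[0,0,0.9],"rot":[0,0,0],"jaw":-1},{"delta_pos":[0,0,1.5],"rot":[0,0,0],"jaw":-1},{"delta_pos":[0,0,2.2],"rot":[0,0,0],"jaw":-1},{"delta_pos":[0,0,3],"rot":[0,0,0],"jaw":-1},{"delta_pos":[0,0,3.2],"rot":[0,0,0],"jaw":-1},{"delta_pos":[0,0,3.2],"rot":[0,0,0],"jaw":-1},{"delta_pos":[0,0,3.2],"rot":[0,0,0],"jaw":-1}]'
python3 - <<'E'
from h import *
p,R=wpose(); s=sensors.state();c=optics.capture("wrist");print(p,R.round(4).tolist(),s["ft_force"],s["finger_gap"])
S=optics.capture("side")["img"]
cv2.imwrite("pics/w3.png",cv2.hconcat([c["img"][150:384,100:400],cv2.resize(S[150:384,150:450],(300,234))])[:,:,::-1])
E
```

```text
time: 4.0
position: [0.4415, 0.3247, 0.2229]
orientation: [-1.562, -0.201, 0.204]
ft_force: [-0.7, 0.4, -1.7]
finger_gap: 0.0164
[0.4415152  0.32472781 0.22289282] [[0.9669, -0.0021, -0.2552], [0.2552, -0.0006, 0.9669], [-0.0022, -1.0, -0.0001]] [-0.65514888  0.44644963 -1.72125403] 0.016434608032670658
```

View pics/w3.png

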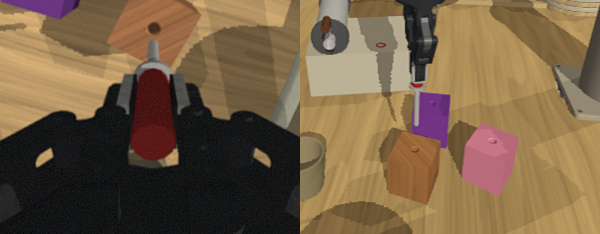

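The pin is held upright with its shank clear of the stand; in the wrist crop the hole is at (154,28), full image (254,178). I move over the red ring, tip about 20 mm above the cabinet.

```bash
python3 -m handwheel '[{"delta_pos":[0.3,-0.8,0.1],"rot":[0,0,0],"jaw":-1},{"delta_pos":[0.6,-1.7,0.1],"rot":[0,0,0],"jaw":-1},{"delta_pos":[1.0,-2.7,0.1],"rot":[0,0,0],"jaw":-1},{"delta_pos":[1.4,-3.7,0.1],"rot":[0,0,0],"jaw":-1},{"delta_pos":[1.7,-4.7,0.1],"rot":[0,0,0],"jaw":-1},{"delta_pos":[2.1,-5.7,0.1],"rot":[0,0,0],"jaw":-1},{"delta_pos":[2.4,-6.5,0.1],"rot":[0,0,0],"jaw":-1},{"delta_pos":[2.6,-7.1,0],"rot":[0,0,0],"jaw":-1},{"delta_pos":[2.75,-7.45,0],"rot":[0,0,0],"jaw":-1},{"delta_pos":[2.75,-7.45,0],"rot":[0,0,0],"jaw":-1},{"delta_pos":[2.75,-7.45,0],"rot":[0,0,0],"jaw":-1},{"delta_pos":[2.75,-7.45,0],"rot":[0,0,0],"jaw":-1}]'
python3 - <<'E'
from h import *
p,R=wpose(); s=sensors.state();c=optics.capture("wrist");print(p,R.round(4).tolist(),s["ft_force"],s["finger_gap"])
S=optics.capture("side")["img"];T=optics.capture("top")["img"];np.savez("w4.npz",p=p,R=R,img=c["img"],S=S,T=T)
f=lambda i,x,y,w,h:cv2.resize(i[y:y+h,x:x+w],(390,290),interpolation=cv2.INTER_CUBIC)
a=np.vstack([np.hstack([f(c["img"],180,130,150,112),f(S,190,150,80,60)]),np.hstack([f(T,210,140,80,60),f(c["img"],0,0,512,384)])])
cv2.imwrite("pics/w4.png",a[:,:,::-1])
im=cv2.imread("pics/w3.png")
E
```

```text
time: 5.3
position: [0.5508, 0.0277, 0.222]
orientation: [-1.562, -0.2, 0.207]
ft_force: [0.3, 0.4, -0.0]
finger_gap: 0.0162
[0.55079457 0.02773843 0.22203801] [[0.9666, -0.0039, -0.2563], [0.2563, -0.0009, 0.9666], [-0.004, -1.0, 0.0001]] [ 0.28171427  0.36335026 -0.00916736] 0.01615990834122501
```

View pics/w4.png

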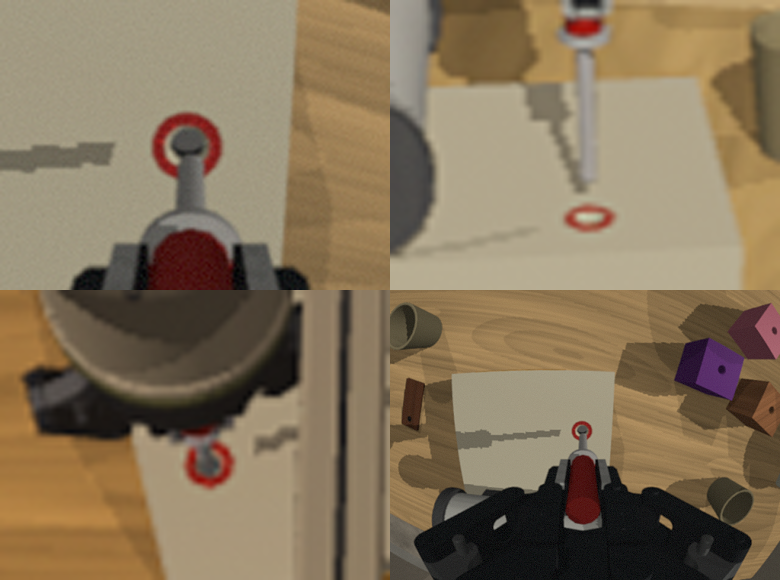

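The shank tip hangs above the ring: wrist ring at about (252,186), side ring at about (230,194), side tip at about (231,188). I compute the offset.

```bash
python3 - <<'E'
from h import *
w=np.load("w4.npz");c=optics.capture("wrist");S=optics.capture("side");T=optics.capture("top")
W=lambda uv:wray(c,uv,w["p"],w["R"])
m=red(w["img"])[150:215,220:290];cs,_=cv2.findContours(m,0,1)
for q in cs:
    if len(q)>10:
        e=cv2.fitEllipse(q);print("ell",e[0][0]+220,e[0][1]+150,e[1])
rw=(180+187.5/2.6,130+146/2.589);print(rw)
ring=tri([ray(S,(230.5,194.6)),ray(T,(252.4,175.7)),W(rw)]);print("ring",ring,plane(W(rw),.11))
tip=tri([ray(S,(230.6,187.4)),W((252.3,184.2))]);print("tip",tip)
tz=w["p"][2]-.0916
print(tz,"tip from wrist",plane(W((252.3,184.2)),tz+.003),"side",plane(ray(S,(230.6,187.2)),tz+.002))
# kinematic tip
print("kin",w["p"]+w["R"]@np.array([0,.0916,0]))
# stand hole from w3 (pose then)
R3=np.array([[0.9669,-0.0021,-0.2552],[0.2552,-0.0006,0.9669],[-0.0022,-1,-0.0001]])
print("standhole",plane(wray(c,(254.2,178.5),np.array([.44152,.32473,.22289]),R3),.08))
E
```

```text
ell 251.49029159545898 185.99120330810547 (22.660388946533203, 23.560691833496094)
(252.1153846153846, 186.3924295094631)
ring (array([0.55150144, 0.02667626, 0.10972899]), [np.float64(0.0006512167162515346), np.float64(0.0007038743948826298), np.float64(7.480721169272368e-05)]) [0.55137545 0.02670879 0.11      ]
tip (array([0.54776073, 0.02538206, 0.12753978]), [np.float64(0.0026880152643388453), np.float64(0.0026880152643384927)])
0.13043801377731595 tip from wrist [0.5435162  0.02480983 0.13343801] side [0.54902177 0.03261293 0.13243801]
kin [0.5504387  0.02765579 0.13043874]
standhole [0.44197906 0.32573588 0.08      ]
```

```bash
python3 - <<'E'
from h import *
w=np.load("w4.npz");c=optics.capture("wrist");S=optics.capture("side");T=optics.capture("top")
f=lambda i,x,y,w,h:cv2.resize(i[y:y+h,x:x+w],(390,390),interpolation=cv2.INTER_NEAREST)
cv2.imwrite("pics/w4c.png",np.hstack([f(w["img"],230,170,45,45),f(w["S"],215,165,30,35)])[:,:,::-1])
W=lambda uv:wray(c,uv,w["p"],w["R"])
tz=.1305
print(plane(W((252.6,190)),tz+.004),plane(W((252.6,191)),tz+.004),plane(ray(S,(231,187)),tz+.002))
# expected pixels of kinematic tip
k=np.array([.5504,.02766,.1305]);q=np.array(S["R"])@k+S["t"];print((S["K"]@q/q[2])[:2])
E
```

```text
[0.54785973 0.02621321 0.1345    ] [0.54867011 0.02642848 0.1345    ] [0.54825428 0.03161366 0.1325    ]
[230.40248499 186.93966456]
```

View pics/w4c.png

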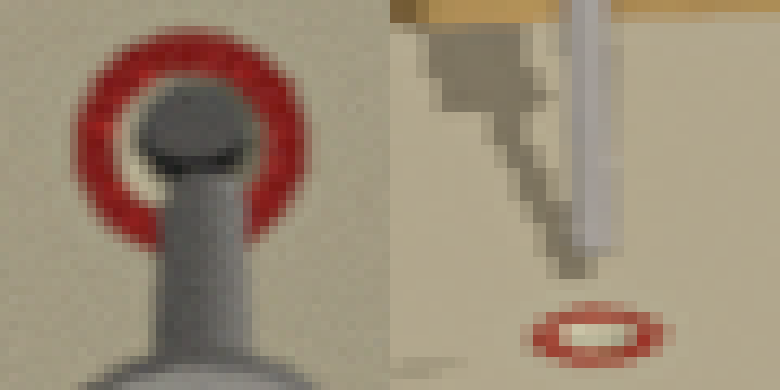

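Side and wrist views, corrected for the hemispherical tip silhouette, both put the tip within about 1.3 mm of the ring centre, needing +0.5 mm in x and −1 mm in y. I correct that, level the tool and lower the tip to just above the mouth.

```bash
python3 -m handwheel '[{"delta_pos":[0.013,-0.026,-0.1],"rot":[0.01,-0.045,0],"jaw":-1},{"delta_pos":[0.013,-0.026,-0.25],"rot":[0.01,-0.045,0],"jaw":-1},{"delta_pos":[0.013,-0.026,-0.38],"rot":[0.01,-0.045,0],"jaw":-1},{"delta_pos":[0.013,-0.026,-0.38],"rot":[0.01,-0.045,0],"jaw":-1},{"delta_pos":[0.013,-0.026,-0.38],"rot":[0.01,-0.045,0],"jaw":-1}]'
python3 - <<'E'
from h import *
p,R=wpose(); s=sensors.state();c=optics.capture("wrist");print(p,R.round(4)[:,1].tolist(),s["ft_force"],s["ft_torque"])
S=optics.capture("side")["img"]
f=lambda i,x,y,w,h:cv2.resize(i[y:y+h,x:x+w],(390,390),interpolation=cv2.INTER_NEAREST)
cv2.imwrite("pics/w5.png",np.hstack([f(c["img"],230,165,45,45),f(S,215,165,30,35)])[:,:,::-1])
E
```

```text
time: 6.25
position: [0.5514, 0.0257, 0.2067]
orientation: [-1.562, -0.203, 0.203]
ft_force: [0.1, 0.6, -1.7]
finger_gap: 0.0164
[0.55139884 0.02568761 0.20670845] [-0.0001, -0.0004, -1.0] [ 0.09711343  0.60708473 -1.73479552] [ 0.0468942  -0.00959309 -0.00735234]
```

View pics/w5.png

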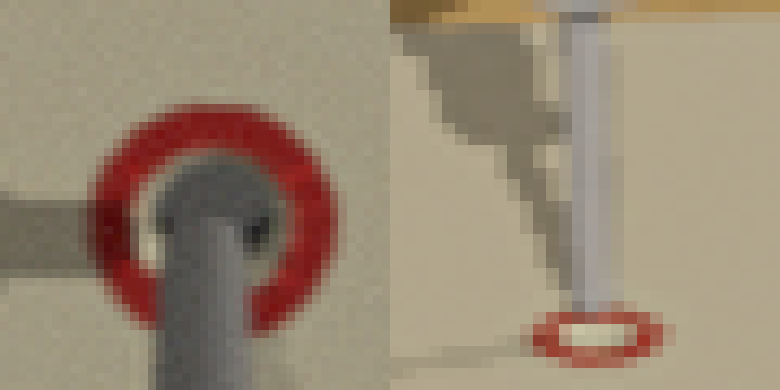

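Tip is over the hole with small offsets: wrist tip (253.6), ring (254.6); side tip (230.6), ring (231.0). I correct by −0.4 mm in x and +0.7 mm in y, then enter slowly.

```bash
python3 -m handwheel '[{"delta_pos":[-0.01,0.018,0],"rot":[0,0,0],"jaw":-1},{"delta_pos":[-0.01,0.018,-0.05],"rot":[0,0,0],"jaw":-1},{"delta_pos":[-0.01,0.018,-0.1],"rot":[0,0,0],"jaw":-1},{"delta_pos":[-0.01,0.018,-0.14],"rot":[0,0,0],"jaw":-1},{"delta_pos":[-0.01,0.018,-0.17],"rot":[0,0,0],"jaw":-1},{"delta_pos":[-0.01,0.018,-0.2],"rot":[0,0,0],"jaw":-1},{"delta_pos":[-0.01,0.018,-0.2],"rot":[0,0,0],"jaw":-1}]'
python3 -m handwheel '[{"delta_pos":[0,0,-0.05],"rot":[0,0,0],"jaw":-1},{"delta_pos":[0,0,-0.1],"rot":[0,0,0],"jaw":-1},{"delta_pos":[0,0,-0.1],"rot":[0,0,0],"jaw":-1}]'
```

```text
time: 7.05
position: [0.5512, 0.0264, 0.199]
orientation: [-1.562, -0.203, 0.202]
ft_force: [-0.9, -0.2, -1.2]
finger_gap: 0.0166
time: 7.35
position: [0.551, 0.0264, 0.1946]
orientation: [-1.562, -0.203, 0.203]
ft_force: [0.3, -0.6, -0.2]
finger_gap: 0.0167
```

```bash
python3 -m handwheel '[{"delta_pos":[0,0,-0.06],"rot":[0,0,0],"jaw":-1},{"delta_pos":[0,0,-0.12],"rot":[0,0,0],"jaw":-1},{"delta_pos":[0,0,-0.12],"rot":[0,0,0],"jaw":-1}]'
python3 -m handwheel '[{"delta_pos":[0,0,-0.05],"rot":[0,0,0],"jaw":-1},{"delta_pos":[0,0,-0.1],"rot":[0,0,0],"jaw":-1},{"delta_pos":[0,0,-0.1],"rot":[0,0,0],"jaw":-1}]'
```

```text
time: 7.65
position: [0.5507, 0.0264, 0.1892]
orientation: [-1.562, -0.202, 0.204]
ft_force: [0.1, 0.8, -0.4]
finger_gap: 0.0165
time: 7.95
position: [0.5504, 0.0264, 0.1847]
orientation: [-1.561, -0.201, 0.204]
ft_force: [-0.6, 0.6, -0.6]
finger_gap: 0.0167
```

```bash
python3 -m handwheel '[{"delta_pos":[0.015,0,-0.05],"rot":[0,-0.01,0],"jaw":-1},{"delta_pos":[0.015,0,-0.1],"rot":[0,-0.01,0],"jaw":-1},{"delta_pos":[0.015,0,-0.1],"rot":[0,-0.01,0],"jaw":-1}]'
python3 -m handwheel '[{"delta_pos":[0.01,0,-0.05],"rot":[0,0,0],"jaw":-1},{"delta_pos":[0.01,0,-0.1],"rot":[0,0,0],"jaw":-1},{"delta_pos":[0.01,0,-0.1],"rot":[0,0,0],"jaw":-1}]'
```

```text
time: 8.25
position: [0.5508, 0.0264, 0.1802]
orientation: [-1.561, -0.202, 0.204]
ft_force: [-0.2, -0.1, -0.9]
finger_gap: 0.0167
time: 8.55
position: [0.551, 0.0264, 0.1758]
orientation: [-1.561, -0.201, 0.204]
ft_force: [1.0, -0.0, -0.9]
finger_gap: 0.0166
```

```bash
python3 -c "
from h import *
p,R=wpose();s=sensors.state();print(p,R[:,1].round(4),s['ft_force'],s['ft_torque'])"
```

```text
[0.55098637 0.02644867 0.17577156] [-2.e-03 -3.e-04 -1.e+00] [ 1.04359293 -0.03977643 -0.93025218] [ 0.00870456 -0.02177198  0.01315172]
```

```bash
python3 -m handwheel '[{"delta_pos":[0.005,0,-0.05],"rot":[0,-0.02,0],"jaw":-1},{"delta_pos":[0.005,0,-0.1],"rot":[0,-0.02,0],"jaw":-1},{"delta_pos":[0.005,0,-0.1],"rot":[0,-0.02,0],"jaw":-1}]'
python3 -m handwheel '[{"delta_pos":[0.005,0,-0.05],"rot":[0,0,0],"jaw":-1},{"delta_pos":[0.005,0,-0.1],"rot":[0,0,0],"jaw":-1},{"delta_pos":[0.005,0,-0.1],"rot":[0,0,0],"jaw":-1}]'
```

```text
time: 8.85
position: [0.5516, 0.0265, 0.1724]
orientation: [-1.562, -0.203, 0.202]
ft_force: [-0.2, 0.5, 3.1]
finger_gap: 0.0165
time: 9.15
position: [0.552, 0.0266, 0.1692]
orientation: [-1.562, -0.204, 0.202]
ft_force: [-1.6, 0.2, 6.1]
finger_gap: 0.0168
```

Contact: +3.9 N at z 0.1724 and +6.9 N at z 0.1692, net of the pin's weight, matching the catch spring. I press about 3.5 mm further in small steps.

```bash
python3 -m handwheel '[{"delta_pos":[-0.015,0,-0.03],"rot":[0,0.02,0],"jaw":-1},{"delta_pos":[-0.015,0,-0.06],"rot":[0,0.02,0],"jaw":-1},{"delta_pos":[-0.015,0,-0.06],"rot":[0,0.02,0],"jaw":-1}]'
python3 -c "
from h import *
p,R=wpose();s=sensors.state();print(p,R[:,1].round(4),s['ft_force'],s['ft_torque'])"
```

```text
time: 9.45
position: [0.552, 0.0266, 0.168]
orientation: [-1.562, -0.204, 0.202]
ft_force: [-2.1, 0.1, 7.8]
finger_gap: 0.0165
[0.55198335 0.02662533 0.16797087] [ 1.6e-03 -1.0e-04 -1.0e+00] [-2.08842781  0.07509997  7.77118213] [0.08583943 0.50564356 0.01065432]
```

```bash
python3 -m handwheel '[{"delta_pos":[-0.035,0,-0.03],"rot":[0,0.02,0],"jaw":-1},{"delta_pos":[-0.035,0,-0.06],"rot":[0,0.02,0],"jaw":-1},{"delta_pos":[-0.035,0,-0.07],"rot":[0,0.02,0],"jaw":-1},{"delta_pos":[-0.035,0,-0.07],"rot":[0,0.02,0],"jaw":-1}]'
python3 -c "
from h import *
p,R=wpose();s=sensors.state();print(p,R[:,1].round(4),s['ft_force'],s['ft_torque'])"
```

```text
time: 9.85
position: [0.5516, 0.0267, 0.1669]
orientation: [-1.562, -0.205, 0.201]
ft_force: [-1.6, 0.2, 8.6]
finger_gap: 0.0166
[0.55160394 0.02666091 0.16686277] [ 2.6e-03 -2.0e-04 -1.0e+00] [-1.64388518  0.20864377  8.6056505 ] [0.04629034 0.32999405 0.02432488]
```

```bash
python3 -m handwheel '[{"delta_pos":[-0.02,0,-0.03],"rot":[0,0.05,0],"jaw":-1},{"delta_pos":[-0.02,0,-0.06],"rot":[0,0.05,0],"jaw":-1},{"delta_pos":[-0.02,0,-0.06],"rot":[0,0.05,0],"jaw":-1}]'
python3 - <<'E'
from h import *
p,R=wpose();s=sensors.state();print(p,R[:,1].round(4),s['ft_force'],s['ft_torque'])
c=optics.capture("wrist");T=optics.capture("top")["img"]
cv2.imwrite("pics/w6.png",np.hstack([c["img"],T[0:384,180:400]])[:,:,::-1])
E
```

```text
time: 10.15
position: [0.5518, 0.0267, 0.1661]
orientation: [-1.562, -0.204, 0.202]
ft_force: [-0.8, 0.7, 10.2]
finger_gap: 0.0166
[0.55182482 0.0266615  0.16613977] [ 1.1e-03 -2.0e-04 -1.0e+00] [-0.80353901  0.72771628 10.23832371] [0.06662491 0.43598062 0.01635904]
```

View pics/w6.png

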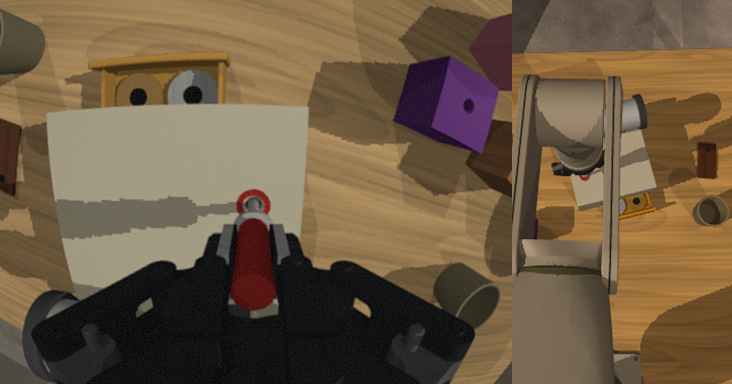

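The tray is running out: its front panel is at (158,58) in the wrist view. Contact force is about 11 N. I hold.

```bash
python3 -m handwheel '[{"delta_pos":[-0.01,0,-0.04],"rot":[0,0.02,0],"jaw":-1},{"delta_pos":[-0.01,0,-0.04],"rot":[0,0.02,0],"jaw":-1},{"delta_pos":[-0.01,0,-0.04],"rot":[0,0.02,0],"jaw":-1},{"delta_pos":[-0.01,0,-0.04],"rot":[0,0.02,0],"jaw":-1},{"delta_pos":[-0.01,0,-0.04],"rot":[0,0.02,0],"jaw":-1}]'
```

```text
time: 10.75
position: [0.5522, 0.0267, 0.1663]
orientation: [-1.562, -0.204, 0.202]
ft_force: [-2.4, 0.2, 9.6]
finger_gap: 0.0165
```

```bash
python3 -m handwheel '[{"delta_pos":[-0.02,0,-0.045],"rot":[0,0.02,0],"jaw":-1},{"delta_pos":[-0.02,0,-0.045],"rot":[0,0.02,0],"jaw":-1},{"delta_pos":[-0.02,0,-0.045],"rot":[0,0.02,0],"jaw":-1},{"delta_pos":[-0.02,0,-0.045],"rot":[0,0.02,0],"jaw":-1},{"delta_pos":[-0.02,0,-0.045],"rot":[0,0.02,0],"jaw":-1},{"delta_pos":[-0.02,0,-0.045],"rot":[0,0.02,0],"jaw":-1},{"delta_pos":[-0.02,0,-0.045],"rot":[0,0.02,0],"jaw":-1},{"delta_pos":[-0.02,0,-0.045],"rot":[0,0.02,0],"jaw":-1},{"delta_pos":[-0.02,0,-0.045],"rot":[0,0.02,0],"jaw":-1},{"delta_pos":[-0.02,0,-0.045],"rot":[0,0.02,0],"jaw":-1}]'
python3 -m handwheel '[{"delta_pos":[-0.02,0,-0.045],"rot":[0,0.02,0],"jaw":-1},{"delta_pos":[-0.02,0,-0.045],"rot":[0,0.02,0],"jaw":-1},{"delta_pos":[-0.02,0,-0.045],"rot":[0,0.02,0],"jaw":-1},{"delta_pos":[-0.02,0,-0.045],"rot":[0,0.02,0],"jaw":-1},{"delta_pos":[-0.02,0,-0.045],"rot":[0,0.02,0],"jaw":-1},{"delta_pos":[-0.02,0,-0.045],"rot":[0,0.02,0],"jaw":-1},{"delta_pos":[-0.02,0,-0.045],"rot":[0,0.02,0],"jaw":-1},{"delta_pos":[-0.02,0,-0.045],"rot":[0,0.02,0],"jaw":-1},{"delta_pos":[-0.02,0,-0.045],"rot":[0,0.02,0],"jaw":-1},{"delta_pos":[-0.02,0,-0.045],"rot":[0,0.02,0],"jaw":-1}]'
python3 - <<'E'
from h import *
p,R=wpose();s=sensors.state();print(p,R[:,1].round(4),s['ft_force'],s['ft_torque'])
c=optics.capture("wrist");np.savez("w7.npz",p=p,R=R,img=c["img"])
cv2.imwrite("pics/w7.png",c["img"][:,:,::-1])
E
```

```text
time: 11.75
position: [0.5522, 0.0268, 0.1662]
orientation: [-1.562, -0.205, 0.201]
ft_force: [-2.4, -0.8, 10.3]
finger_gap: 0.0165
time: 12.75
position: [0.5521, 0.0268, 0.1661]
orientation: [-1.562, -0.205, 0.201]
ft_force: [-2.3, 0.3, 10.8]
finger_gap: 0.0164
[0.55214901 0.02676202 0.16611924] [ 2.6e-03 -2.0e-04 -1.0e+00] [-2.30883079  0.3224178  10.76482264] [0.10061365 0.66053716 0.02572606]
```

View pics/w7.png

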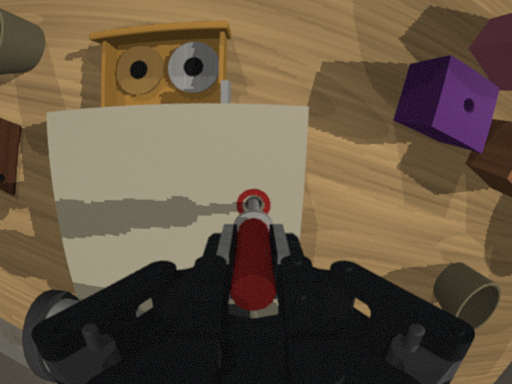

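Tray front at (160,29), still possibly moving. I hold on and compare two pictures.

```bash
python3 -m handwheel '[{"delta_pos":[-0.03,0,-0.04],"rot":[0,0.03,0],"jaw":-1},{"delta_pos":[-0.03,0,-0.04],"rot":[0,0.03,0],"jaw":-1},{"delta_pos":[-0.03,0,-0.04],"rot":[0,0.03,0],"jaw":-1},{"delta_pos":[-0.03,0,-0.04],"rot":[0,0.03,0],"jaw":-1},{"delta_pos":[-0.03,0,-0.04],"rot":[0,0.03,0],"jaw":-1},{"delta_pos":[-0.03,0,-0.04],"rot":[0,0.03,0],"jaw":-1},{"delta_pos":[-0.03,0,-0.04],"rot":[0,0.03,0],"jaw":-1},{"delta_pos":[-0.03,0,-0.04],"rot":[0,0.03,0],"jaw":-1},{"delta_pos":[-0.03,0,-0.04],"rot":[0,0.03,0],"jaw":-1},{"delta_pos":[-0.03,0,-0.04],"rot":[0,0.03,0],"jaw":-1}]'
python3 - <<'E'
from h import *
p,R=wpose();c=optics.capture("wrist");np.savez("w8.npz",p=p,R=R,img=c["img"])
E
python3 -m handwheel '[{"delta_pos":[-0.03,0,-0.04],"rot":[0,0.03,0],"jaw":-1},{"delta_pos":[-0.03,0,-0.04],"rot":[0,0.03,0],"jaw":-1},{"delta_pos":[-0.03,0,-0.04],"rot":[0,0.03,0],"jaw":-1},{"delta_pos":[-0.03,0,-0.04],"rot":[0,0.03,0],"jaw":-1},{"delta_pos":[-0.03,0,-0.04],"rot":[0,0.03,0],"jaw":-1},{"delta_pos":[-0.03,0,-0.04],"rot":[0,0.03,0],"jaw":-1}]'
python3 - <<'E'
from h import *
p,R=wpose();c=optics.capture("wrist");np.savez("w9.npz",p=p,R=R,img=c["img"])
for n in (7,8,9):
    w=np.load(f"w{n}.npz");i=w["img"]
    col=cv2.cvtColor(i,cv2.COLOR_RGB2HSV)[:100,120:200]
    m=(col[...,0]>14)&(col[...,0]<24)&(col[...,1]>170)
    print(n,[int(np.argmax(m[:,k])) for k in (10,40,70)], plane(wray(c,(160,29),w["p"],w["R"]),.06))
cv2.imwrite("pics/w9.png",np.hstack([np.load(f"w{n}.npz")["img"][0:130,70:250] for n in (7,8,9)])[:,:,::-1])
E
```

```text
time: 13.8
position: [0.5519, 0.0268, 0.1663]
orientation: [-1.562, -0.205, 0.201]
ft_force: [-1.7, -0.1, 10.1]
finger_gap: 0.0165
time: 14.45
position: [0.5517, 0.0267, 0.1665]
orientation: [-1.562, -0.205, 0.201]
ft_force: [-1.5, 0.2, 8.2]
finger_gap: 0.0165
7 [29, 29, 29] [ 0.43710599 -0.08642236  0.06      ]
8 [31, 30, 29] [ 0.43682563 -0.08652023  0.06      ]
9 [33, 30, 28] [ 0.43663211 -0.08667522  0.06      ]
```

View pics/w9.png

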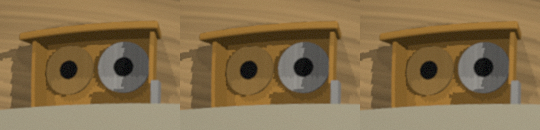

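The tray hasn't moved between t = 12.75 and 14.45 s. I check its extension by triangulating wrist and side views.

```bash
python3 - <<'E'
from h import *
S=optics.capture("side")["img"];T=optics.capture("top")["img"];s=sensors.state();print(s["time"],s["ft_force"])
f=lambda i,x,y,w,h:cv2.resize(i[y:y+h,x:x+w],(390,390),interpolation=cv2.INTER_NEAREST)
cv2.imwrite("pics/s9.png",np.hstack([f(S,210,140,100,100),f(T,270,150,100,100)])[:,:,::-1])
E
```

```text
14.6 [-2.22617388 -0.3517756   9.582316  ]
```

View pics/s9.png

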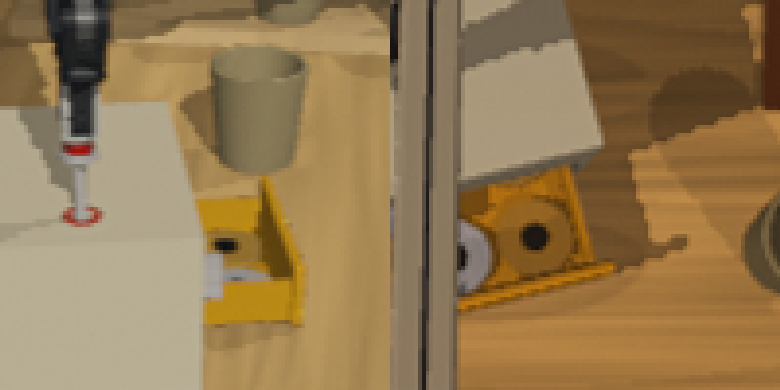

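```bash
python3 - <<'E'
from h import *
S=optics.capture("side");T=optics.capture("top");c=optics.capture("wrist");w=np.load("w9.npz")
W=lambda uv:wray(c,uv,w["p"],w["R"])
o=np.array([.6162,-.0235]);u=np.array([.967,.2535])
for n,r in [("far",[ray(S,(277.9,185.6)),ray(T,(327.2,218)),W((92,35))]),("near",[ray(S,(286,207.5)),W((229,25))])]:
    x,e=tri(r);print(n,x.round(4),np.round(e,4),"unit x",(x[:2]-o)@u,"y",(x[:2]-o)@np.array([-.2535,.967]))
# cabinet front corner far
for q in [(270+215/3.9,150+145/3.9)]:
    x=plane(ray(T,q),.11);print("cab",x,(x[:2]-o)@u)
print("cabw",[(plane(W(q),.11)[:2]-o)@u for q in [(307,106),(180,106),(48,113)]])
E
```

```text
far [ 0.4487 -0.1642  0.0439] [0.0008 0.002  0.0012] unit x -0.197649792744944 y -0.09362605153486578
near [ 0.4196 -0.0303  0.0508] [0.0001 0.0001] unit x -0.19183573478853777 y 0.043293812383876036
cab [ 0.5206441  -0.15199089  0.11      ] -0.1249749925494294
cabw [np.float64(-0.11974931409620203), np.float64(-0.11999934132558188), np.float64(-0.12355445660977013)]
```

The tray front lies about 75 mm ahead of the cabinet face, panel width 137 mm (136 given), so it is fully out. I draw the pin straight up.

```bash
python3 -m handwheel '[{"delta_pos":[-0.01,0,0.08],"rot":[0,0.02,0],"jaw":-1},{"delta_pos":[-0.015,0,0.2],"rot":[0,0.02,0],"jaw":-1},{"delta_pos":[-0.015,0,0.4],"rot":[0,0.02,0],"jaw":-1},{"delta_pos":[-0.015,0,0.6],"rot":[0,0.02,0],"jaw":-1},{"delta_pos":[-0.015,0,0.8],"rot":[0,0.02,0],"jaw":-1},{"delta_pos":[-0.015,0,1.0],"rot":[0,0.02,0],"jaw":-1},{"delta_pos":[-0.015,0,1.25],"rot":[0,0.02,0],"jaw":-1},{"delta_pos":[-0.015,0,1.5],"rot":[0,0.02,0],"jaw":-1},{"delta_pos":[-0.015,0,1.5],"rot":[0,0.02,0],"jaw":-1},{"delta_pos":[-0.015,0,1.5],"rot":[0,0.02,0],"jaw":-1}]'
python3 - <<'E'
from h import *
p,R=wpose();s=sensors.state();print(p,R[:,1].round(4),s['ft_force'],s['finger_gap'])
c=optics.capture("wrist");S=optics.capture("side")["img"];np.savez("w10.npz",p=p,R=R,img=c["img"])
f=lambda i,x,y,w,h:cv2.resize(i[y:y+h,x:x+w],(390,390),interpolation=cv2.INTER_NEAREST)
cv2.imwrite("pics/w10.png",np.hstack([f(c["img"],200,140,110,110),f(S,200,130,80,80)])[:,:,::-1])
E
```

```text
time: 15.75
position: [0.5514, 0.0267, 0.2268]
orientation: [-1.562, -0.205, 0.202]
ft_force: [-0.5, 0.3, -1.1]
finger_gap: 0.0163
[0.55135015 0.02670551 0.2268488 ] [ 1.9e-03 -5.0e-04 -1.0e+00] [-0.49560607  0.27248622 -1.07593182] 0.016263602573154495
```

View pics/w10.png

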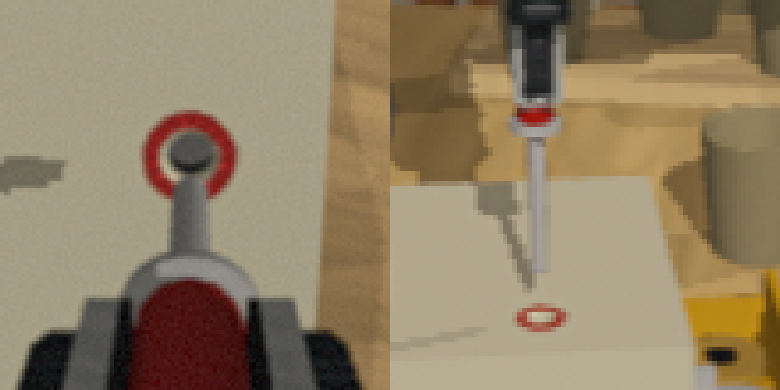

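The pin is fully out and upright, shank tip at side (231,185) above the ring. I return over the stand.

```bash
python3 -m handwheel '[{"delta_pos":[-0.3,0.8,0],"rot":[0,0.02,0],"jaw":-1},{"delta_pos":[-0.6,1.7,0],"rot":[0,0.02,0],"jaw":-1},{"delta_pos":[-1.0,2.7,0],"rot":[0,0.02,0],"jaw":-1},{"delta_pos":[-1.4,3.7,0],"rot":[0,0.02,0],"jaw":-1},{"delta_pos":[-1.7,4.7,0],"rot":[0,0.02,0],"jaw":-1},{"delta_pos":[-2.1,5.7,0],"rot":[0,0.02,0],"jaw":-1},{"delta_pos":[-2.4,6.5,0],"rot":[0,0.02,0],"jaw":-1},{"delta_pos":[-2.6,7.1,0],"rot":[0,0.02,0],"jaw":-1},{"delta_pos":[-2.73,7.46,-0.3],"rot":[0,0.02,0],"jaw":-1},{"delta_pos":[-2.73,7.46,-0.6],"rot":[0,0.02,0],"jaw":-1},{"delta_pos":[-2.73,7.46,-0.8],"rot":[0,0.02,0],"jaw":-1},{"delta_pos":[-2.73,7.46,-0.8],"rot":[0,0.02,0],"jaw":-1},{"delta_pos":[-2.73,7.46,-0.8],"rot":[0,0.02,0],"jaw":-1}]'
python3 - <<'E'
from h import *
p,R=wpose();s=sensors.state();print(p,R[:,1].round(4),s['ft_force'],s['finger_gap'])
c=optics.capture("wrist");S=optics.capture("side")["img"];np.savez("w11.npz",p=p,R=R,img=c["img"],S=S)
f=lambda i,x,y,w,h:cv2.resize(i[y:y+h,x:x+w],(390,390),interpolation=cv2.INTER_NEAREST)
cv2.imwrite("pics/w11.png",np.hstack([f(c["img"],220,150,70,70),f(S,235,250,65,65)])[:,:,::-1])
print("hole plane",plane(wray(c,(254.2,178.5),p,R),.08))
E
```

```text
time: 17.15
position: [0.4419, 0.3239, 0.1934]
orientation: [-1.562, -0.2, 0.204]
ft_force: [-0.1, -0.4, -1.2]
finger_gap: 0.0168
[0.4418892  0.32393195 0.19335205] [-0.0024 -0.0013 -1.    ] [-0.05658256 -0.3919977  -1.17785696] 0.016785487193893573
hole plane [0.43549166 0.32288979 0.08      ]
```

View pics/w11.png

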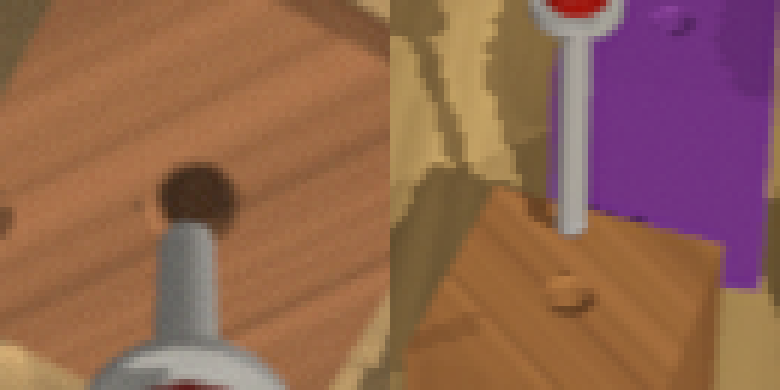

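Wrist: hole at (255.5,186), tip end at (253.7,190). Side: hole at (265,299), tip at (265.5,288.5). I compute the offset.

```bash
python3 - <<'E'
from h import *
w=np.load("w11.npz");c=optics.capture("wrist");S=optics.capture("side");T=optics.capture("top");p,R=w["p"],w["R"]
W=lambda uv:wray(c,uv,p,R)
hw=(255.5,185.9);hs=(235+(571-390)/6,250+293/6);print(hs)
print("hole",plane(W(hw),.08),plane(ray(S,hs),.08),tri([W(hw),ray(S,hs)]))
k=p+R@np.array([0,.0916,0]);print("kin tip",k)
tw=(220+188/5.571,150+222/5.571); q=plane(W(tw),k[2]+.0029);print("tip wrist",q+R@np.array([.00384,0,0]))
ts=(235+(572-390)/6,250+235/6);print("tip side",tri([W(tw),ray(S,ts)]),ts,plane(ray(S,ts),k[2]))
E
```

```text
(265.1666666666667, 298.8333333333333)
hole [0.44176863 0.32575524 0.08      ] [0.44094386 0.32535786 0.08      ] (array([0.44126053, 0.32576464, 0.08053494]), [np.float64(0.0003645656478873947), np.float64(0.0003645656478873908)])
kin tip [0.44166993 0.32381588 0.10175238]
tip wrist [0.44275372 0.32430586 0.10464225]
tip side (array([0.44084232, 0.32366355, 0.09946177]), [np.float64(0.000388829747913921), np.float64(0.0003888297479139765)]) (265.3333333333333, 289.1666666666667) [0.44104318 0.32597729 0.10175238]
```

```bash
python3 -m handwheel '[{"delta_pos":[-0.015,0.037,-0.1],"rot":[0.015,-0.027,0],"jaw":-1},{"delta_pos":[-0.015,0.037,-0.25],"rot":[0.015,-0.027,0],"jaw":-1},{"delta_pos":[-0.015,0.037,-0.4],"rot":[0.015,-0.027,0],"jaw":-1},{"delta_pos":[-0.015,0.037,-0.4],"rot":[0.015,-0.027,0],"jaw":-1},{"delta_pos":[-0.015,0.037,-0.4],"rot":[0.015,-0.027,0],"jaw":-1}]'
python3 - <<'E'
from h import *
p,R=wpose();s=sensors.state();print(p,R[:,1].round(4),s['ft_force'],s['finger_gap'])
c=optics.capture("wrist");S=optics.capture("side")["img"];np.savez("w12.npz",p=p,R=R,img=c["img"],S=S)
f=lambda i,x,y,w,h:cv2.resize(i[y:y+h,x:x+w],(390,390),interpolation=cv2.INTER_NEAREST)
cv2.imwrite("pics/w12.png",np.hstack([f(c["img"],220,160,70,70),f(S,235,250,65,65)])[:,:,::-1])
E
```

```text
time: 17.9
position: [0.4413, 0.3263, 0.1781]
orientation: [-1.561, -0.204, 0.202]
ft_force: [-0.5, -0.0, -0.8]
finger_gap: 0.017
[0.44127803 0.32631131 0.1780937 ] [ 1.e-03  9.e-04 -1.e+00] [-0.48041145 -0.02100187 -0.79887842] 0.017004914507443375
```

View pics/w12.png

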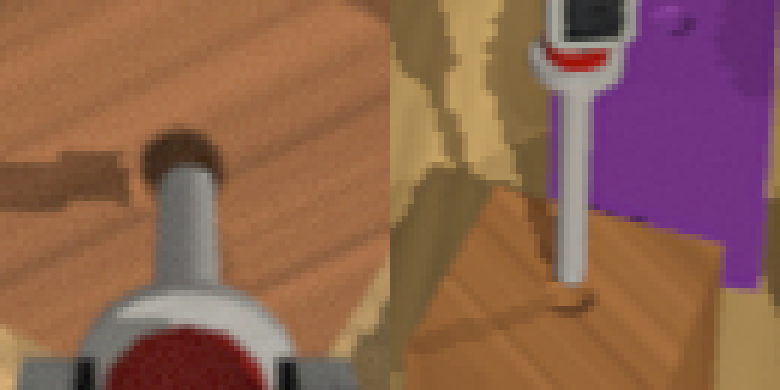

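The tip is centred over the hole to about 0.6 mm. I lower in.

```bash
python3 -m handwheel '[{"delta_pos":[0.003,-0.015,0],"rot":[-0.01,0.01,0],"jaw":-1},{"delta_pos":[0.003,-0.015,-0.08],"rot":[-0.01,0.01,0],"jaw":-1},{"delta_pos":[0.003,-0.015,-0.16],"rot":[-0.01,0.01,0],"jaw":-1},{"delta_pos":[0.003,-0.015,-0.25],"rot":[-0.01,0.01,0],"jaw":-1},{"delta_pos":[0.003,-0.015,-0.35],"rot":[-0.01,0.01,0],"jaw":-1},{"delta_pos":[0.003,-0.015,-0.35],"rot":[-0.01,0.01,0],"jaw":-1}]'
python3 -c "
from h import *
p,R=wpose();s=sensors.state();print(p,R[:,1].round(4),s['ft_force'],s['ft_torque'])"
```

```text
time: 18.6
position: [0.4413, 0.3256, 0.1637]
orientation: [-1.561, -0.203, 0.203]
ft_force: [-0.5, 0.0, -0.8]
finger_gap: 0.017
[0.44127279 0.32562504 0.16369607] [-2.e-04 -2.e-04 -1.e+00] [-0.49940766  0.02374415 -0.82596052] [ 0.01254772 -0.02320523  0.02433353]
```

Tip is 8 mm inside with no side load. Going down.

```bash
python3 -m handwheel '[{"delta_pos":[0,0,-0.15],"rot":[0,0,0],"jaw":-1},{"delta_pos":[0,0,-0.35],"rot":[0,0,0],"jaw":-1},{"delta_pos":[0,0,-0.55],"rot":[0,0,0],"jaw":-1},{"delta_pos":[0,0,-0.75],"rot":[0,0,0],"jaw":-1},{"delta_pos":[0,0,-0.75],"rot":[0,0,0],"jaw":-1}]'
python3 -m handwheel '[{"delta_pos":[0,0,-0.15],"rot":[0,0,0],"jaw":-1},{"delta_pos":[0,0,-0.35],"rot":[0,0,0],"jaw":-1},{"delta_pos":[0,0,-0.5],"rot":[0,0,0],"jaw":-1},{"delta_pos":[0,0,-0.6],"rot":[0,0,0],"jaw":-1},{"delta_pos":[0,0,-0.6],"rot":[0,0,0],"jaw":-1}]'
python3 -c "
from h import *
p,R=wpose();s=sensors.state();print(p,R[:,1].round(4),s['ft_force'],s['ft_torque'])"
```

```text
time: 19.1
position: [0.4402, 0.325, 0.1317]
orientation: [-1.563, -0.2, 0.205]
ft_force: [0.1, -1.4, -1.0]
finger_gap: 0.0166
time: 19.6
position: [0.44, 0.3248, 0.1069]
orientation: [-1.563, -0.2, 0.206]
ft_force: [0.8, 0.4, -1.9]
finger_gap: 0.0165
[0.43997836 0.32480041 0.10688312] [-0.0035 -0.0022 -1.    ] [ 0.77357668  0.36151258 -1.88005965] [-0.01163406 -0.1275323  -0.03058705]
```

```bash
python3 -m handwheel '[{"delta_pos":[0.03,0.02,0],"rot":[0.025,-0.04,0],"jaw":-1},{"delta_pos":[0.03,0.02,-0.06],"rot":[0.025,-0.04,0],"jaw":-1},{"delta_pos":[0.03,0.02,-0.12],"rot":[0.025,-0.04,0],"jaw":-1},{"delta_pos":[0.03,0.02,-0.16],"rot":[0.025,-0.04,0],"jaw":-1},{"delta_pos":[0.03,0.02,-0.16],"rot":[0.025,-0.04,0],"jaw":-1}]'
python3 -c "
from h import *
p,R=wpose();s=sensors.state();print(p,R[:,1].round(4),s['ft_force'],s['ft_torque'])"
```

```text
time: 20.1
position: [0.441, 0.3255, 0.1001]
orientation: [-1.562, -0.202, 0.203]
ft_force: [0.5, 0.1, -0.1]
finger_gap: 0.0166
[0.44095683 0.32546554 0.10012044] [-5.e-04 -3.e-04 -1.e+00] [ 0.46448556  0.06751879 -0.14727093] [ 0.00109963 -0.01593977 -0.01152681]
```

```bash
python3 -m handwheel '[{"delta_pos":[0.01,0,-0.04],"rot":[0,0,0],"jaw":-1},{"delta_pos":[0.01,0,-0.07],"rot":[0,0,0],"jaw":-1},{"delta_pos":[0.01,0,-0.07],"rot":[0,0,0],"jaw":-1}]'
python3 -m handwheel '[{"delta_pos":[0,0,-0.03],"rot":[0,0,0],"jaw":-1},{"delta_pos":[0,0,-0.03],"rot":[0,0,0],"jaw":-1},{"delta_pos":[0,0,-0.03],"rot":[0,0,0],"jaw":-1}]'
python3 - <<'E'
from h import *
p,R=wpose();s=sensors.state();print(p,R[:,1].round(4),s['ft_force'],s['ft_torque'])
c=optics.capture("wrist");S=optics.capture("side")["img"]
f=lambda i,x,y,w,h:cv2.resize(i[y:y+h,x:x+w],(390,390),interpolation=cv2.INTER_NEAREST)
cv2.imwrite("pics/w13.png",np.hstack([f(c["img"],200,170,110,110),f(S,235,250,65,65)])[:,:,::-1])
E
```

```text
time: 20.4
position: [0.4412, 0.3253, 0.097]
orientation: [-1.562, -0.202, 0.203]
ft_force: [0.3, 0.1, -0.9]
finger_gap: 0.0165
time: 20.7
position: [0.4415, 0.3255, 0.0966]
orientation: [-1.562, -0.202, 0.203]
ft_force: [-1.1, -0.6, 5.2]
finger_gap: 0.0164
[0.44147805 0.32552217 0.09664547] [-3.e-04 -3.e-04 -1.e+00] [-1.05929232 -0.63623932  5.23225952] [-0.28315199  0.38607917  0.00127024]
```

View pics/w13.png

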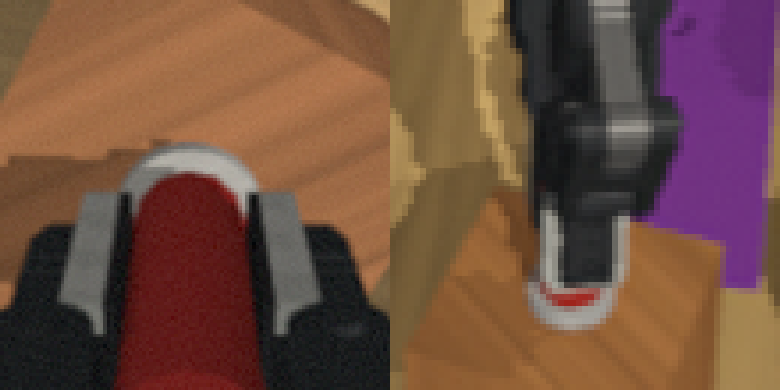

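The collar is down on the stand: 5 N upward at z = 0.0966, the same height as when picked. I open, then lift clear.

```bash
python3 -m handwheel '[{"delta_pos":[0,0,0],"rot":[0,0,0],"jaw":-0.4},{"delta_pos":[0,0,0],"rot":[0,0,0],"jaw":0},{"delta_pos":[0,0,0],"rot":[0,0,0],"jaw":0.5},{"delta_pos":[0,0,0],"rot":[0,0,0],"jaw":0.8},{"delta_pos":[0,0,0],"rot":[0,0,0],"jaw":0.8},{"delta_pos":[0,0,0],"rot":[0,0,0],"jaw":0.8},{"delta_pos":[0,0,0],"rot":[0,0,0],"jaw":0.8},{"delta_pos":[0,0,0],"rot":[0,0,0],"jaw":0.8}]'
python3 - <<'E'
from h import *
p,R=wpose();s=sensors.state();print(p,R[:,1].round(4),s['ft_force'],s['finger_gap'])
c=optics.capture("wrist")
cv2.imwrite("pics/w14.png",c["img"][:,:,::-1])
E
```

```text
time: 21.6
position: [0.4415, 0.3255, 0.0966]
orientation: [-1.561, -0.202, 0.203]
ft_force: [0.3, -0.4, 0.2]
finger_gap: 0.077
[0.44147657 0.3255266  0.09664677] [-3.e-04 -2.e-04 -1.e+00] [ 0.33639413 -0.43134027  0.19083522] 0.07698018872915639
```

View pics/w14.png

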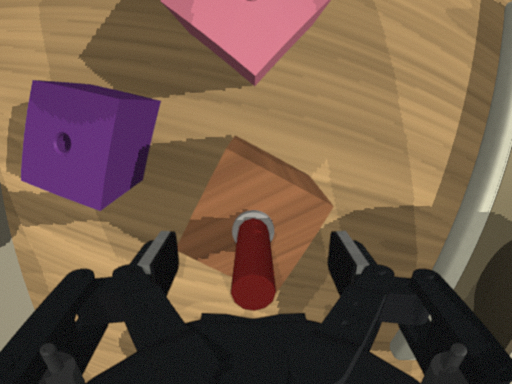

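The pin stands free at (253,265) between the open pads, its collar on the stand at (253,228). I lift away.

```bash
python3 -m handwheel '[{"delta_pos":[0,0,0.5],"rot":[0,0,0],"jaw":0.8},{"delta_pos":[0,0,1.2],"rot":[0,0,0],"jaw":0.8},{"delta_pos":[0,0,2.2],"rot":[0,0,0],"jaw":0.8},{"delta_pos":[0,0,3.2],"rot":[0,0,0],"jaw":0.8},{"delta_pos":[0,0,4],"rot":[0,0,0],"jaw":0.8},{"delta_pos":[0,0,4],"rot":[0,0,0],"jaw":0.8},{"delta_pos":[0,0,4],"rot":[0,0,0],"jaw":0.8},{"delta_pos":[0,0,4],"rot":[0,0,0],"jaw":0.8}]'
python3 - <<'E'
from h import *
p,R=wpose();s=sensors.state();print(p,s['ft_force'])
c=optics.capture("wrist");S=optics.capture("side");W=lambda uv:wray(c,uv,p,R)
i=c["img"];f=lambda i,x,y,w,h:cv2.resize(i[y:y+h,x:x+w],(390,290),interpolation=cv2.INTER_CUBIC)
cv2.imwrite("pics/w15.png",np.vstack([np.hstack([f(i,0,0,512,384),f(S["img"],0,0,512,384)]),np.hstack([f(i,200,120,120,90),f(S["img"],210,250,120,90)])])[:,:,::-1])
for im in (i,S["img"]):
    n,l,st,ce=cv2.connectedComponentsWithStats(red(im))
    print([(st[k].tolist(),ce[k].round(1).tolist()) for k in range(1,n) if st[k,4]>50])
E
```

```text
time: 22.45
position: [0.4409, 0.3251, 0.255]
orientation: [-1.562, -0.201, 0.205]
ft_force: [-0.0, -0.6, -0.8]
finger_gap: 0.0769
[0.44085397 0.32514855 0.25501118] [-0.00713995 -0.58059144 -0.80468289]
[([244, 166, 20, 31, 473], [253.2, 182.0]), ([8, 195, 11, 16, 63], [13.1, 202.2])]
[([260, 266, 11, 35, 327], [264.9, 283.2])]
```

View pics/w15.png

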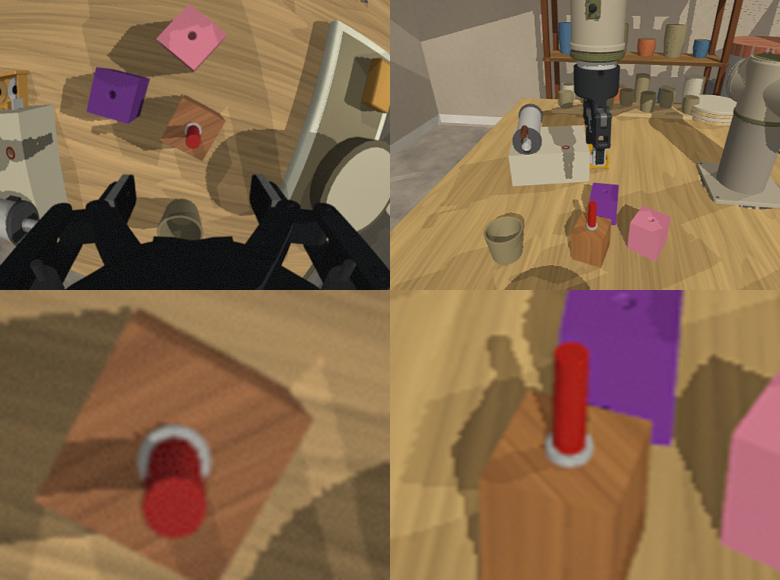

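The side mask of the handle (box 260,266,11×35) is the same as before the pick. Its collar is flat on the stand, the gripper is clear and the tray is still out. I hand in.

```bash
python3 -c "
from plant import arm
print(arm.hand_in())"
```

```text
the job is handed in; nothing more can be done
None
```

I pressed the catch with the pin, the tray ran all the way out, and the pin is seated upright in its stand again. The job was handed in at about 22.5 s of the 61 s allowed.

- **Catch:** the pin met it about 29 mm below the mouth. I held it at about 9–11.6 N for roughly 4.5 s, with no sign of the hard stop in the readings. Forces were only sampled at the end of each move, so a brief peak between samples would not show.
- **Tray:** it stopped moving between two pictures. Measured from two views, its front stood about 72–78 mm out of the cabinet, against the stated 75 mm.
- **Pin:** the collar met the stand at the same tool height as at the pick (0.0966 m). After release, the handle covers the same area in the side picture as before the pick (327 against 330 pixels).
- **Surroundings:** the gripper never touched the extruder or the tray. The last pictures show no sign that the cups moved; the rib I last saw in place while holding the catch.

**Checks that disagreed:**
- My first reading of the pin tip over the hole was wrong because I took the hole's shadow for the tip. I corrected it before going in.
- A sideways force of about 2 N appeared while the catch was held, so the shank was probably leaning lightly on the rim of the hole.

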